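# Rebuild a bottle star wheel on its drive hub and try it with a bottle

### The arm

A 6-joint arm with a two-finger parallel gripper is mounted at the origin on a cart in front of the work surface, level with it; the furniture and walls round the work are solid. World frame = base frame: x ahead of the robot, y to its left, z up, the work surface at z = 0. Lengths are in m, angles in rad, forces in N, time in s.
With the tool pointing down it reaches from about 0.375 to 0.975 m from the base axis. Payload 3.8 kg.
Tool frame: the origin (TCP) lies at the very end of the fingers, on their centre line; the grasp point (between the pads) lies manip.grip_depth behind it (manip.grip_depth is the distance from the TCP to the grasp point, in m); z points along the fingers, y is the line along which they close (so a half turn about z gives the same grasp; the last joint's range is limited). The gripper opens to 85 mm and grips with 20 to 120 N. Pads are 22 mm wide; open, the fingers measure 114 mm over their backs; the gripper's body (76 mm by 85 mm) begins 54 mm behind the grasp point. The pads swing forward as they close: fully open they stand 13 mm farther back than shut.
Start: joints at [-1.262, 0.264, 1.604, -0, 1.274, -0.037], TCP at [0.229, -0.635, 0.196] pointing down, gripper open.
Joint ranges: [-2.63, 2.63], [-0.94, 2.18], [0.31, 2.57], [-1.31, 4.45], [0, 2.66], [-2.55, 2.55]. Speed limits (rad/s): [2.57, 2.57, 3.14, 3.14, 3.14, 3.14].

### API

Orientations are given as a rotation vector (axis times angle).
In Python, from cell import manip gives the robot as it stands. Calls block until the motion is done:
- manip.move_pose(position, orientation): joint-space move of the TCP to a pose.
- manip.move_straight(position, attitude=None, max_speed=0.15, threshold=None): straight line of the TCP; attitude=None keeps the orientation; max_speed is the mean speed in m/s. With threshold (N) it stops when the force on the tool has changed by that much, and returns True; else False.
- manip.goto_joints(angles): joint-space move.
- manip.move_gripper(opening, grasp_force=None): finger opening in m; grasp_force is the grip in N (None keeps the last); returns when the fingers have stopped.
- manip.dwell(seconds).
- manip.inverse_kinematics(position, orientation): joint angles nearest the present ones, or None.
- manip.sense(): the state.
- manip.camera(name): name is "side" or "top" or "wrist"; returns the picture (480x640x3 uint8, blue, green, red); there is no depth.
- manip.camera_model(name): a dict with "K" (3x3 intrinsics, pixels), "k1" (the pictures are not rectified: a ray, as slopes to the right and down, at radius r is drawn at 1 + k1 r^2 times it, then the intrinsics apply), "view" (4x4, takes a point from world to camera coordinates); the wrist camera has in their place "tool_from_camera" (4x4, takes a point from camera to tool coordinates, whose origin is the TCP and whose axes are the flange's). Camera axes: x right, y down, z forward; pixel columns grow to the right and rows downward; lengths in m; the calibration is good to about 2 mm. A picture is of the moment at which its call begins: read the wrist's pose just before it. camera_model takes no time and is no camera call.
A pose or a line that the arm cannot do raises manip.Unreachable and nothing moves.
- manip.close_job(): hands the job in; it is judged then, once.
The state is a dict: "time_s": time; "joints": joint angles; "qvel": joint speeds; "joint_torque": joint torques, N m; "position": TCP position; "tcp_rot": TCP orientation; "ft_force": force on the tool from outside, world axes, zero at the start; "wrist_torque": the same for the moment, N m; "width": finger opening in m; "grip_force": force on a finger pad.
Only numpy, scipy, OpenCV 4.12 (cv2) and the standard library are available. Lean on these libraries where they do the work, as an engineer would, in place of code of your own. Each camera call takes 0.05 s, during which the arm holds its last target. There are 200 camera calls.

### The job

Build up the star wheel on the square drive shaft of the hub plate: the larger star first, down on the hub's collar, then the square spacer, the smaller star on the spacer, and the round black lock knob on top, all fully home. Finally try it with the loose sample bottle: stand it upright on the plate in the pocket that faces the guide rails, between star and rails. Leave the hex key where it lies.

Things in the scene. Friction and masses are not known exactly. Their poses are not given: they have to be found in the camera images.
- hub_foot (a point): Aluminium hub plate fixed to the table, 8 mm thick, with a steel collar 48 mm across whose top is 22 mm above the table, and the upright square shaft. Point: on the shaft axis at the collar's top, z up, x to the two curved guide rails (103 mm from the axis, up to 68 mm high). A crowd of fixed 108 mm bottles rings the clear middle of the table: low down, keep a wide gripper lengthwise along world x.
- shaft_tip (a point): Top of that steel shaft, 128 mm above the table. The shaft is square, 22 mm across flats (sides along the hub plate's x and y), up to 98 mm above the table; it tapers up to 106 mm, and a round stud 13 mm thick goes on to this point. The stack on it will be 32 + 26 + 30 mm from the collar, then the knob.
- pocket (a point): Where the sample bottle belongs: the point on top of the 8 mm hub plate, 64 mm from the shaft axis towards the rails, under the middle of the star's pocket there (pocket radius 39 mm; the bottle has about 6 mm to spare all round). The bottle stands on the plate here. Axes as the hub plate's.
- body_star_mid (a point): Larger star: black plate 12 mm thick, four vanes, 116 mm across opposite vane tips, with a square aluminium boss 42 mm across flats on top; height in all 32 mm, boss up; square hole of 24.6 mm right through; 0.15 to 0.29 kg. Point: on its axis, 16 mm up. x and y are square to the boss's flats and point into the pockets (25 mm from the axis at their bottoms); any quarter turn fits.
- spacer_mid (a point): Square aluminium spacer block, 42 mm across flats, 26 mm high, with a square hole of 24.6 mm right through, standing hole up. Point: its centre, 13 mm up. x and y are square to the flats; any quarter turn fits.
- cap_star_mid (a point): Smaller star: like the larger one, but 96 mm across opposite vane tips, plate 8 mm thick, height in all 30 mm; boss again 42 mm across flats, boss up, square hole of 24.6 mm right through. Point: on its axis, 15 mm up. Axes as for the larger star; any quarter turn fits.
- lock_knob_mid (a point): Round black fluted lock knob with a bright disc on top, 46 mm across, 34 mm high, lying as it is used. From below, a round hole 20 mm wide and 21 mm deep takes the stud of the shaft; it pushes on, no turning. Point: on its axis, 17 mm up.
- sample_mid (a point): Loose sample bottle, amber with a gold cap, 66 mm across the body, 64 mm across the cap, 108 mm tall, cap from 81 mm up. It is the one bottle that stands by itself inside the clear middle of the table, on the robot's side of the hub plate beside a star; all bottles in the groups along the rim are fixed. Point: its centre, 54 mm up.
- hex_key_at (a point): Bystander: black hex key, 26 x 72 x 5 mm, lying flat at the right. Point: its centre.

How it is judged:
On the way, in this order (a step that is already met when the one before it is completed fails the run):
1. the larger star sits down on the hub's collar (horizontal distance between body_star_mid and hub_foot below 0.006 m and z of body_star_mid in the frame of hub_foot below 0.02 m and angle between body_star_mid's own z axis and vertical below 0.08 rad), for 0.2 s.
2. the spacer sits on the larger star (horizontal distance between spacer_mid and hub_foot below 0.006 m and z of spacer_mid in the frame of hub_foot below 0.049 m and angle between spacer_mid's own z axis and vertical below 0.08 rad), for 0.2 s.
3. the smaller star sits on the spacer (horizontal distance between cap_star_mid and hub_foot below 0.006 m and z of cap_star_mid in the frame of hub_foot below 0.077 m and angle between cap_star_mid's own z axis and vertical below 0.08 rad), for 0.2 s.
4. the lock knob sits on the smaller star (horizontal distance between lock_knob_mid and hub_foot below 0.007 m and z of lock_knob_mid in the frame of hub_foot below 0.109 m and angle between lock_knob_mid's own z axis and vertical below 0.08 rad), for 0.2 s.
At the end, for the whole second after the job is handed in: Stacked on the shaft, each within 6 mm of its axis (knob 7), level and fully home within 4 mm: larger star, spacer, smaller star, lock knob. The bottle stands upright on the plate within 14 mm of the pocket point. All at rest (all of step 1 and all of step 2 and all of step 3 and all of step 4 and z of body_star_mid in the frame of hub_foot above 0.012 m and z of spacer_mid in the frame of hub_foot above 0.041 m and z of cap_star_mid in the frame of hub_foot above 0.069 m and horizontal distance between sample_mid and pocket below 0.014 m and z of sample_mid in the frame of pocket between 0.05 and 0.058 m and angle between sample_mid's own z axis and vertical below 0.06 rad and linear speed of each of sample, lock_knob below 0.02 m/s); the robot touches nothing.
It fails at once if the hex key is shoved aside (distance of hex_key_at from where it was at the start of the episode above 0.03 m).
It also fails if it takes over 118 s, if anything falls off the work surface, if the arm or the gripper's body presses on something with over 40 N, if the wrist force passes 120 N, or if a joint passes its speed limit or range.

## Working session

There is one attempt and no reset: what is moved stays moved. The work goes in short steps, each a Python script; the robot and the scene stay as the last script left them, time stands still between calls to the robot, and variables do not carry over. Pictures are saved under pics/ and viewed, at most 14 in all, crops included, and the job is handed in when it is done.

```bash
ls; mkdir -p pics; python3 - <<'E'
from cell import manip
import cv2
for n in("top","side"):
    cv2.imwrite(f"pics/{n}0.png",manip.camera(n)); m=manip.camera_model(n); print(n,m)
print(manip.camera_model("wrist"),manip.grip_depth); print(manip.sense())
E
```

```text
pics
top {'K': array([[533.35105784,   0.        , 319.10850952],
       [  0.        , 533.35105784, 244.13897011],
       [  0.        ,   0.        ,   1.        ]]), 'k1': -0.06907675579447335, 'view': array([[-0.00395581, -0.99998865,  0.00265572, -0.18427847],
       [-0.9876749 ,  0.00349153, -0.15648034,  0.56433029],
       [ 0.1564693 , -0.00324199, -0.9876775 ,  0.86041927],
       [ 0.        ,  0.        ,  0.        ,  1.        ]])}
side {'K': array([[528.43173629,   0.        , 325.38931712],
       [  0.        , 528.43173629, 231.99371379],
       [  0.        ,   0.        ,   1.        ]]), 'k1': 0.04111561196187852, 'view': array([[ 0.99992414, -0.00901278,  0.00839494, -0.56232187],
       [ 0.00419464, -0.39165377, -0.92010311,  0.03681216],
       [ 0.0115806 ,  0.92006853, -0.39158625,  1.12539588],
       [ 0.        ,  0.        ,  0.        ,  1.        ]])}
{'K': array([[415.23287192,   0.        , 315.91244119],
       [  0.        , 415.23287192, 237.52512661],
       [  0.        ,   0.        ,   1.        ]]), 'k1': -0.07965653604336104, 'tool_from_c
[... 337 characters left out ...]
0000e+00]])} 0.0187
{'time_s': 0.1, 'joints': array([-1.26187158e+00,  2.64687255e-01,  1.60527291e+00, -5.98539641e-06,
        1.27373666e+00, -3.68792005e-02]), 'qvel': array([-0.00075172, -0.00179392, -0.00269589,  0.00024461,  0.00109732,
       -0.00041752]), 'joint_torque': array([-3.98354996e-05, -5.16705716e+01, -3.68590629e+01, -8.55704729e-05,
        6.27002286e-03,  1.06658405e-05]), 'position': array([ 0.22857054, -0.6343111 ,  0.19526111]), 'tcp_rot': array([-3.09269703e+00, -5.40129358e-01,  4.56800721e-04]), 'ft_force': array([1.14695106, 0.06987651, 0.07946481]), 'wrist_torque': array([-0.0039501 ,  0.01791685, -0.02623115]), 'grip_force': 0.0, 'width': 0.08570322166933983}
```

View pics/top0.png

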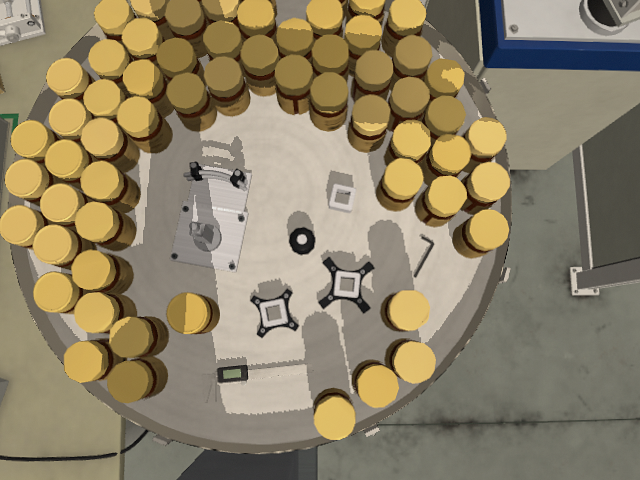

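View pics/side0.png

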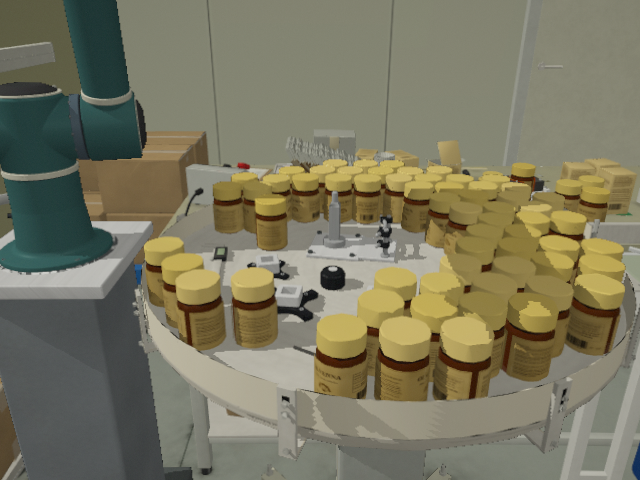

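Top view: the shaft is near (205,235), the larger star at (347,285), the smaller star at (274,314), the spacer at (341,196), the knob at (302,240) and the sample bottle at (190,314). I'll enlarge it.

```bash
python3 - <<'E'
import cv2
i=cv2.imread("pics/top0.png")
# crop A: x165..265,y150..275 (hub) ; crop B: stars
a=cv2.resize(i[150:280,165:265],None,fx=4.5,fy=4.5,interpolation=cv2.INTER_CUBIC)
b=cv2.resize(i[175:345,245:385],None,fx=3.5,fy=3.5,interpolation=cv2.INTER_CUBIC)
cv2.imwrite("pics/a.png",a);cv2.imwrite("pics/b.png",b)
E
```

```text
(no output)
```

View pics/a.png

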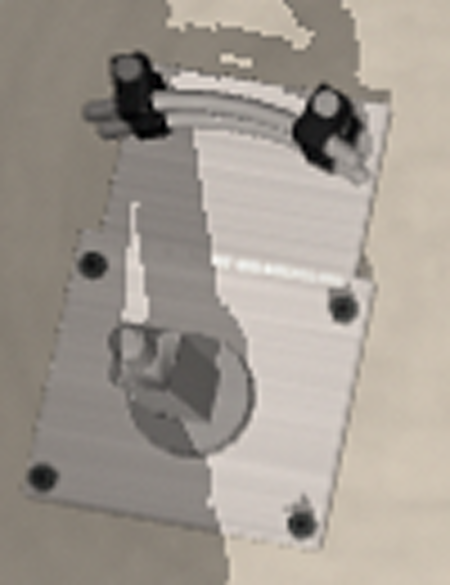

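View pics/b.png

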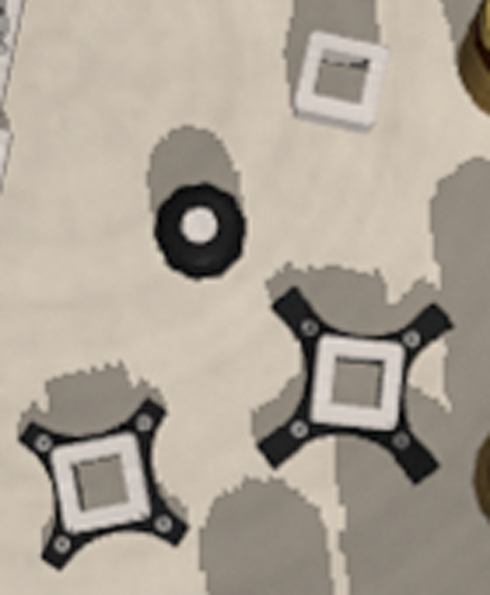

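```bash
cat > h.py <<'E'
import numpy as np, cv2
from cell import manip
from scipy.spatial.transform import Rotation as R
def pix2w(name,uv,z,state=None):
    "pixels -> world points on plane z"
    m=manip.camera_model(name); uv=np.atleast_2d(np.float64(uv))
    n=cv2.undistortPoints(uv[:,None],m["K"],np.array([m["k1"],0,0,0.]),None,None,None)[:,0]
    d=np.c_[n,np.ones(len(n))]
    if name=="wrist":
        T=np.eye(4);T[:3,:3]=R.from_rotvec(state["tcp_rot"]).as_matrix();T[:3,3]=state["position"]
        W=T@m["tool_from_camera"]
    else: W=np.linalg.inv(m["view"])
    d=d@W[:3,:3].T; o=W[:3,3]
    return o+d*((z-o[2])/d[:,2])[:,None]
def w2pix(name,p,state=None):
    m=manip.camera_model(name)
    if name=="wrist":
        T=np.eye(4);T[:3,:3]=R.from_rotvec(state["tcp_rot"]).as_matrix();T[:3,3]=state["position"]
        V=np.linalg.inv(T@m["tool_from_camera"])
    else: V=m["view"]
    return cv2.projectPoints(np.atleast_2d(np.float64(p)),V[:3,:3],V[:3,3],m["K"],np.array([m["k1"],0,0,0.]))[0][:,0]
def down(yaw):
    "tool z down, tool y along world direction at angle yaw"
    y=np.array([np.cos(yaw),np.sin(yaw),0]);z=np.array([0,0,-1.])
    return R.from_matrix(np.c_[np.cross(y,z),y,z]).as_rotvec()
E
python3 - <<'E'
from h import *
A=lambda p:np.array(p)/4.5+[165,150]
B=lambda p:np.array(p)/3.5+[245,175]
def sq(n,c,z):
    p=pix2w("top",B(c),z); e=p-np.roll(p,-1,0)
    a=[np.degrees(np.arctan2(v[1],v[0]))%90 for v in e]
    print(n,p.mean(0).round(4),np.linalg.norm(e,axis=1).round(4),np.round(a,1))
sq("spacer",[(313,32),(388,47),(374,122),(297,106)],.026)
sq("large",[(316,333),(405,342),(401,432),(311,424)],.032)
sq("small",[(52,455),(138,434),(152,512),(66,533)],.03)
print("knob",pix2w("top",B([(200,225)]),.034))
print("collar",pix2w("top",A([(191,393)]),.022),"tip",pix2w("top",A([(135,338)]),.128))
s=pix2w("top",A([(42,477),(302,523),(343,307),(93,264)]),.008)
e=s-np.roll(s,-1,0);print(s.round(4),np.linalg.norm(e,axis=1),np.degrees(np.arctan2(e[:,1],e[:,0])))
print("bottle",pix2w("top",[(188,313)],.108))
print("joint yaw test",R.from_rotvec(manip.sense()["tcp_rot"]).as_matrix().round(2))
for n,p in dict(hub=(.38,.07),lg=(.4,-.2)).items():
  for yaw in(0,np.pi): print(n,yaw,manip.inverse_kinematics([*p,.3],down(yaw)))
E
```

```text
spacer [ 0.6506 -0.2288  0.026 ] [0.0386 0.0394 0.0394 0.0392] [78.2 78.9 77.8 77.7]
large [ 0.4962 -0.2342  0.032 ] [0.0436 0.0439 0.0438 0.0444] [84.  86.6 84.7 86.4]
small [ 0.448  -0.1099  0.03  ] [0.0429 0.0382 0.0426 0.0382] [13.6 10.5 13.5 10.8]
knob [[ 0.57388015 -0.15728403  0.034     ]]
collar [[0.57996183 0.00866655 0.022     ]] tip [[0.5810273  0.00645453 0.128     ]]
[[ 0.5491  0.0696  0.008 ]
 [ 0.5307 -0.0334  0.008 ]
 [ 0.6167 -0.0479  0.008 ]
 [ 0.6347  0.0525  0.008 ]] [0.10464141 0.08722601 0.10190624 0.08725397] [  79.85547008  170.48156247 -100.15294576  -11.31479843]
bottle [[0.44609391 0.01777071 0.108     ]]
joint yaw test [[ 0.94  0.34 -0.  ]
 [ 0.34 -0.94  0.  ]
 [ 0.   -0.   -1.  ]]
hub 0 [ 1.17681560e-01 -3.56050936e-01  2.01135740e+00 -4.44089210e-16
  1.48628619e+00  1.17681560e-01]
hub 3.141592653589793 None
lg 0 [-5.19354509e-01 -2.27691501e-01  1.91655614e+00 -4.44089210e-16
  1.45272801e+00 -5.19354509e-01]
lg 3.141592653589793 None
```

```bash
python3 - <<'E'
from h import *
import pickle
H=[.5805,.0075]; S={}
def shot(k,p,yaw):
    manip.move_pose([*p],down(yaw)); manip.dwell(.2); s=manip.sense(); im=manip.camera("wrist")
    cv2.imwrite(f"pics/w_{k}.png",im); S[k]=s; return im
shot("lg",[.4962,-.2342,.16],np.radians(-4.5))
shot("sp",[.6506,-.2288,.16],np.radians(-12))
shot("hubp",[*H,.22],np.radians(80)); shot("hubm",[*H,.22],np.radians(-100))
shot("sm",[.448,-.1099,.16],np.radians(12))
pickle.dump(S,open("S.pkl","wb")); print(manip.sense()["time_s"])
im=[cv2.imread(f"pics/w_{k}.png") for k in("lg","sp","hubp","hubm")]
cv2.imwrite("pics/m1.png",cv2.resize(np.vstack([np.hstack(im[:2]),np.hstack(im[2:])]),(800,600),interpolation=cv2.INTER_AREA))
E
```

```text
9.4917
```

View pics/m1.png

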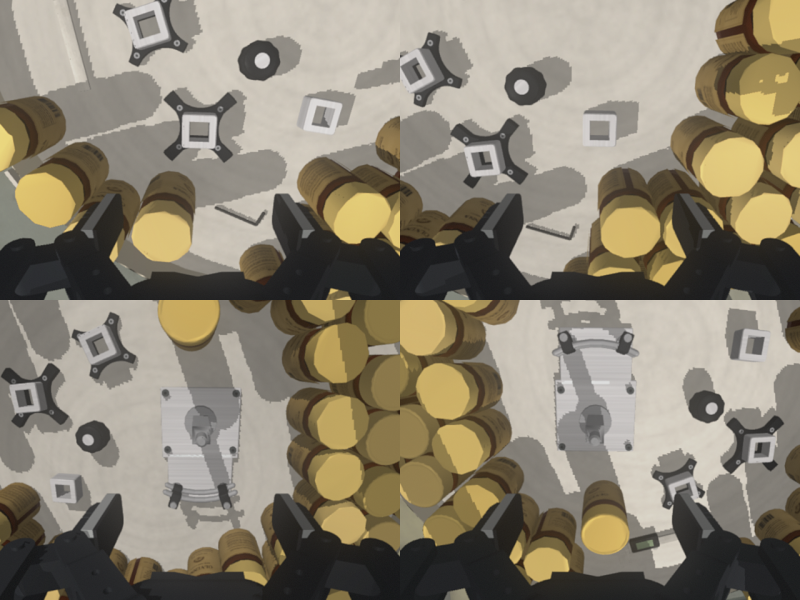

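```bash
python3 - <<'E'
from h import *
c=lambda k,x,y,w,h,f: cv2.resize(cv2.imread(f"pics/w_{k}.png")[y:y+h,x:x+w],None,fx=f,fy=f,interpolation=cv2.INTER_CUBIC)
cv2.imwrite("pics/m2.png",np.hstack([c("hubp",270,140,100,120,4),c("hubm",262,140,100,120,4)]))
cv2.imwrite("pics/m3.png",np.hstack([c(k,275,165,80,90,3.3) for k in("lg","sp","sm")]))
E
```

```text
(no output)
```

View pics/m2.png

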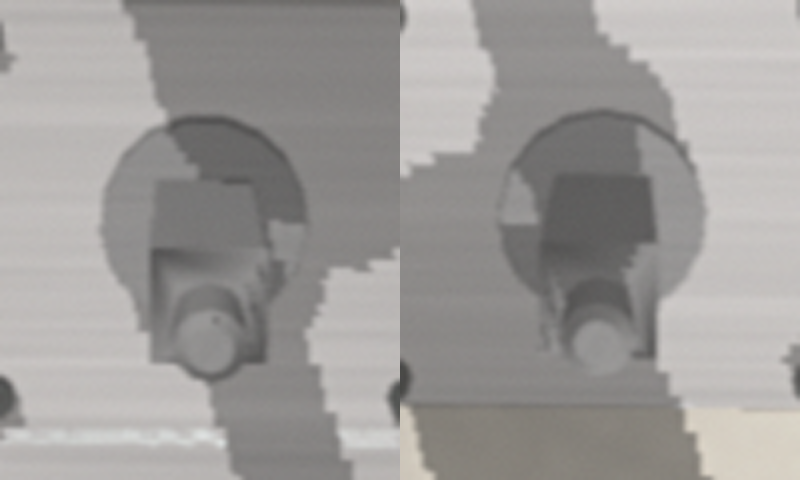

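View pics/m3.png

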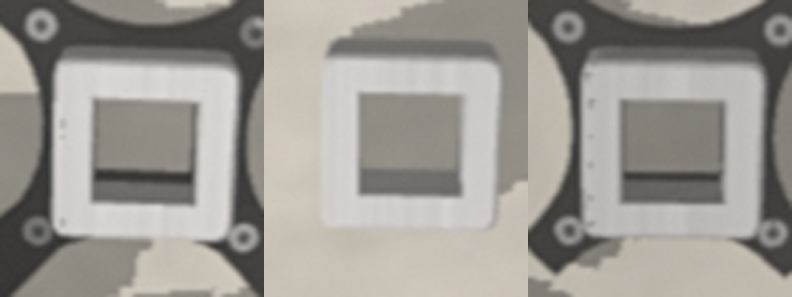

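```bash
python3 - <<'E'
from h import *
import pickle
S=pickle.load(open("S.pkl","rb"))
for n,k,o in(("hubp","hubp",(270,140)),("hubm","hubm",(262,140))):
    pts=dict(hubp=dict(tip=(209,345,.128),sq=(209,305,.098),col=(203.5,219,.022)),hubm=dict(tip=(200,346,.128),sq=(199.5,300,.098),col=(202,213,.022)))[n]
    for m,(u,v,z) in pts.items(): print(n,m,pix2w("wrist",np.array([u,v])/4+o,z,S[k])[0].round(4))
for k,x0,z,q in(("lg",0,.032,[(93,99),(199,102),(196,204),(92,202)]),("sp",264,.026,[(359,93),(462,95),(461,194),(358,193)]),("sm",528,.03,[(621,100),(725,99),(724,203),(621,203)])):
    p=pix2w("wrist",(np.array(q)-[x0,0])/3.3+[275,165],z,S[k]); e=p-np.roll(p,-1,0)
    print(k,p.mean(0).round(4),np.linalg.norm(e,axis=1).round(4),(np.degrees(np.arctan2(e[:,1],e[:,0]))%90).round(1))
E
```

```text
hubp tip [0.5811 0.0104 0.128 ]
hubp sq [0.5818 0.0106 0.098 ]
hubp col [0.5806 0.0106 0.022 ]
hubm tip [0.5809 0.0106 0.128 ]
hubm sq [0.5814 0.0109 0.098 ]
hubm col [0.583  0.0109 0.022 ]
lg [ 0.4979 -0.2335  0.032 ] [0.0239 0.0239 0.024  0.0241] [83.8 84.5 84.3 84.4]
sp [ 0.6518 -0.2275  0.026 ] [0.0237 0.0236 0.0242 0.0238] [76.9 78.2 77.4 76.9]
sm [ 0.4496 -0.1081  0.03  ] [0.0236 0.0245 0.0239 0.0243] [12.6 12.2 12.  11.5]
```

```bash
cat >> h.py <<'E'
HUB=np.array([.5813,.0106]); HY=np.radians(-10)
def st(msg=""):
    s=manip.sense(); print(msg,"t%.1f"%s["time_s"],s["position"].round(4),"F",s["ft_force"].round(1),"w %.4f g %.0f"%(s["width"],s["grip_force"])); return s
def pick(xy,yaw,z,opening,force=60,safe=.2):
    manip.move_gripper(opening)
    manip.move_pose([*xy,z+.07],down(yaw))
    hit=manip.move_straight([*xy,z],max_speed=.08,threshold=8); st(f"down hit={hit}")
    manip.move_gripper(.0,force); s=st("gripped")
    manip.move_straight([*xy,safe]); st("lifted"); return s["position"][2]
def place(zend,top,safe=.2):
    "to hub, fast to z=top, slow guarded to below zend"
    manip.move_pose([*HUB,safe],down(HY)); manip.move_straight([*HUB,top],max_speed=.12)
    st("above")
    hit=manip.move_straight([*HUB,zend-.003],max_speed=.05,threshold=12); st(f"placed hit={hit} want {zend:.4f}"); return hit
def release(opening,safe=.2):
    manip.move_gripper(opening); s=st("open")
    manip.move_straight([*s["position"][:2],safe])
E
python3 - <<'E'
from h import *
z=pick([.4979,-.2335],np.radians(-5.7),.016,.06)
print("gripz",z); place(z+.022,z+.115)
E
```

```text
down hit=False t11.6 [ 0.4984 -0.2339  0.0164] F [ 0.3  0.7 -0.3] w 0.0601 g 0
gripped t12.2 [ 0.4979 -0.2335  0.016 ] F [-0.8  0.6  0.6] w -0.0000 g 0
lifted t13.5 [ 0.4971 -0.2331  0.1986] F [0.2 0.6 0.5] w 0.0002 g 0
gripz 0.016043786935534342
above t15.3 [0.5818 0.0102 0.1316] F [ 0.3 -0.5 -0.1] w 0.0003 g 0
placed hit=True want 0.0380 t16.2 [0.5813 0.0106 0.0932] F [-1.9 -0.5  7.3] w -0.0001 g 4
```

```bash
python3 - <<'E'
from h import *
a=manip.camera("side");b=manip.camera("wrist");cv2.imwrite("pics/c1.png",np.hstack([cv2.resize(a[120:320,220:420],(400,400)),cv2.resize(b,(400,300))[:, :] if 0 else cv2.copyMakeBorder(cv2.resize(b,(400,300)),0,100,0,0,0)]))
st()
E
```

```text
t16.3 [0.5813 0.0106 0.0932] F [-1.7 -0.6  6.4] w -0.0002 g 3
```

View pics/c1.png

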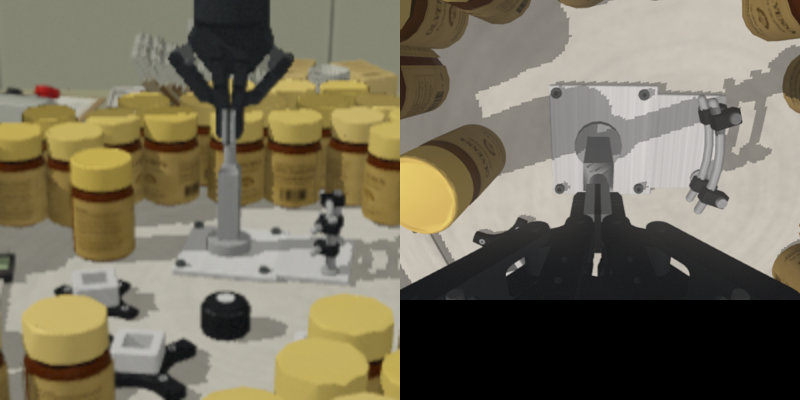

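```bash
python3 - <<'E'
from h import *
for p in([*HUB,.128],[*HUB,.098],[*HUB,.022],[*HUB,.0932],manip.sense()["position"]):
    print(((w2pix("side",p)[0]-[220,120])*2).round(0), w2pix("wrist",p,manip.sense())[0].round(0)*.625+[400,0])
manip.move_straight([*HUB,.2]); st()
a=manip.camera("side");b=manip.camera("wrist");cv2.imwrite("pics/c2.png",np.hstack([cv2.resize(a[60:260,220:420],(400,400)),cv2.resize(b[180:480,170:470],(400,400))]))
E
```

```text
[230. 144.] [597.5   196.875]
[230. 171.] [598.125 177.5  ]
[229. 238.] [598.125 146.875]
[230. 176.] [598.125 174.375]
[230. 176.] [597.5   174.375]
 t17.2 [0.5804 0.0106 0.1986] F [ 0.3 -0.7  0.2] w 0.0002 g 0
```

View pics/c2.png

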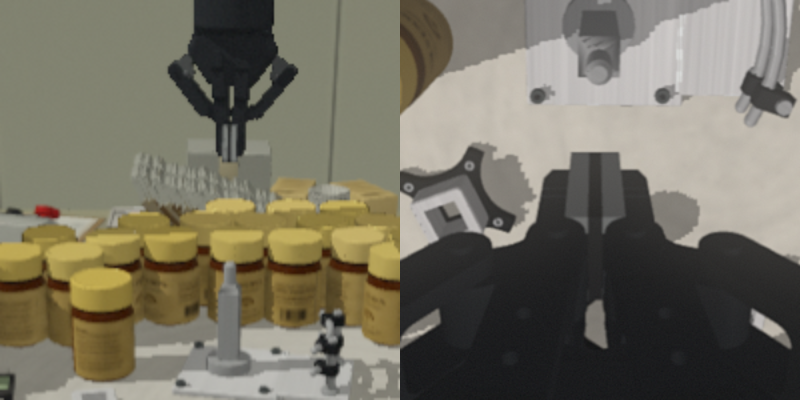

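The gripper closed on nothing. The real fingertips end about 35 mm behind the stated TCP: contact came with the stud tip (z = 0.128) at TCP z = 0.093, and the pictures agree. I'll redo the grasp with that offset.

```bash
cat >> h.py <<'E'
TIP=.037   # measured: fingertips (at ~42 mm opening) end this far behind the nominal TCP
E
python3 - <<'E'
from h import *
z=pick([.4979,-.2335],np.radians(-5.7),.017-TIP,.058,safe=.13)
s=manip.sense()
if s["width"]>.03: place(z+.022,z+.135,z+.15); st()
E
```

```text
down hit=False t20.0 [ 0.4984 -0.2338 -0.0195] F [-0.5 -0.1 -0.4] w 0.0578 g 0
gripped t20.3 [ 0.499  -0.2341 -0.0189] F [ 1.  -0.6  3.2] w 0.0403 g 62
lifted t21.5 [ 0.4968 -0.2329  0.1285] F [ 0.6  0.4 -4.1] w 0.0406 g 62
above t22.8 [0.5798 0.0092 0.1148] F [ 0.6  0.4 -3.6] w 0.0405 g 62
placed hit=True want 0.0031 t24.5 [0.5816 0.0106 0.0196] F [-0.1  0.6  3.6] w 0.0405 g 62
 t24.5 [0.5816 0.0106 0.0196] F [-0.1  0.6  3.6] w 0.0405 g 62
```

```bash
python3 - <<'E'
from h import *
print(manip.move_straight([*HUB,-.001],max_speed=.04,threshold=30)); s=st(); print(s["wrist_torque"].round(2))
cv2.imwrite("pics/c3.png",np.hstack([cv2.resize(manip.camera("side")[160:300,250:420],(400,330)),cv2.resize(manip.camera("wrist")[100:400,130:494],(400,330))]))
E
```

```text
True
 t24.7 [0.5816 0.0106 0.0195] F [-2.5  0.1  5.9] w 0.0404 g 62
[-0.01  0.21 -0.02]
```

View pics/c3.png

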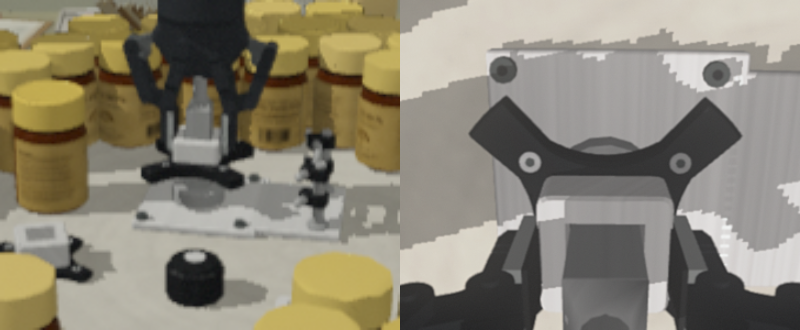

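The gripper palm reached the stud tip, with the star already on the shaft 16 mm above the collar. I'll release it so it drops the rest, then look.

```bash
python3 - <<'E'
from h import *
manip.move_straight([*HUB,.0215]); release(.07,.13); manip.dwell(.2)
cv2.imwrite("pics/c4.png",np.hstack([cv2.resize(manip.camera("side")[160:300,250:420],(400,330),interpolation=cv2.INTER_CUBIC),cv2.resize(manip.camera("wrist")[100:400,130:494],(400,330))])); st()
E
```

```text
open t25.4 [0.5815 0.0106 0.0216] F [-0.6  0.7 -0.1] w 0.0696 g 0
 t26.6 [0.5808 0.0106 0.1289] F [ 0.7  0.7 -0.9] w 0.0700 g 0
```

View pics/c4.png

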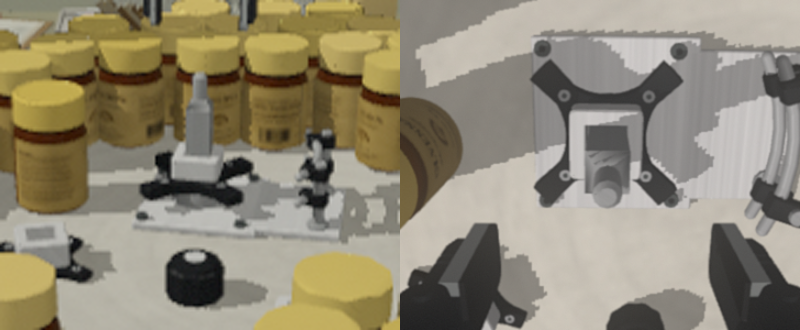

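The star is tilted: its left vane is lower than its right, so it hung up on the shaft. I'll press the boss with nearly closed fingertips straddling the shaft.

```bash
python3 - <<'E'
from h import *
manip.move_gripper(.031)
manip.move_straight([*HUB,.06],max_speed=.15)
print(manip.move_straight([*HUB,.0185],max_speed=.04,threshold=25)); st()
manip.move_straight([*HUB,.13]);manip.dwell(.1)
cv2.imwrite("pics/c5.png",np.hstack([cv2.resize(manip.camera("side")[180:270,290:400],(400,330),interpolation=cv2.INTER_CUBIC),cv2.resize(manip.camera("wrist")[100:400,130:494],(400,330))])); st()
E
```

```text
False
 t28.9 [0.5815 0.0106 0.0196] F [-4.1 -0.8  7.3] w 0.0308 g 0
 t30.0 [0.5802 0.0106 0.1284] F [ 0.2 -0.4  0.1] w 0.0309 g 0
```

View pics/c5.png

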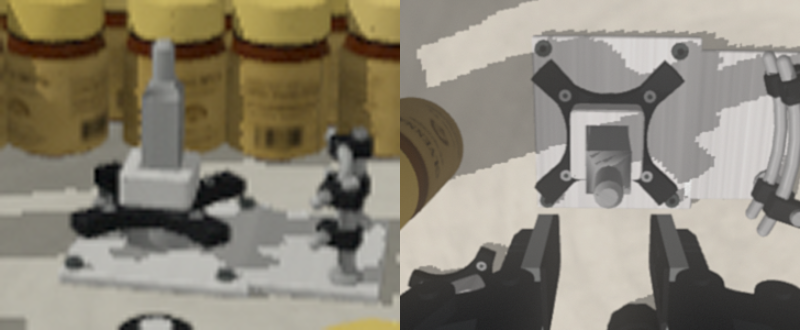

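```bash
python3 - <<'E'
from h import *
s=manip.sense(); a=manip.camera("side");b=manip.camera("wrist")
c,si=np.cos(HY),np.sin(HY)
Rz=np.array([[c,-si],[si,c]])
def sq(r,z): return [np.r_[HUB+Rz@np.array(v)*r,z] for v in((1,1),(1,-1),(-1,-1),(-1,1))]
ov=[]
for im,n,(y0,y1,x0,x1) in((a,"side",(200,250,300,367)),(b,"wrist",(150,320,240,468))):
    f=400/(x1-x0); o=cv2.resize(im[y0:y1,x0:x1],None,fx=f,fy=f,interpolation=cv2.INTER_CUBIC)
    for z,col in((.054,(0,255,0)),(.064,(0,0,255))):
        p=(w2pix(n,sq(.021,z),s)-[x0,y0]+.5)*f
        cv2.polylines(o,[p.astype(int)],True,col,1)
    for z,col in((.034,(255,255,0)),):
        for q in sq(.058/2**.5,z): cv2.circle(o,tuple(((w2pix(n,q,s)[0]-[x0,y0]+.5)*f).astype(int)),4,col,1)
    ov.append(o[:298])
cv2.imwrite("pics/c6.png",np.hstack(ov))
E
```

```text
(no output)
```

View pics/c6.png

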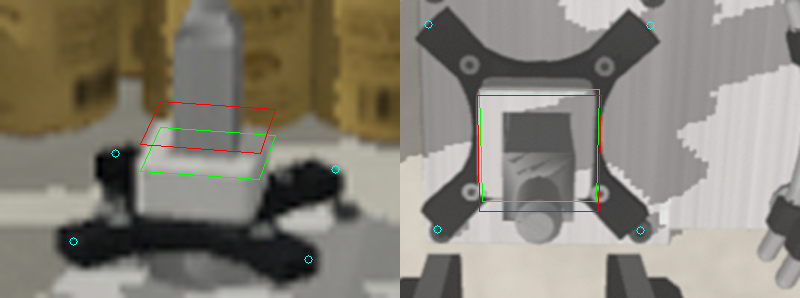

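The boss top matches the seated outline (z = 0.054, level), so the larger star is home. Next is the spacer.

```bash
python3 - <<'E'
from h import *
z=.008-TIP
pick([.6518,-.2275],np.radians(-12.6),z,.058,safe=.16)
if manip.sense()["width"]>.03: place(z+.054,z+.135,.16); print(manip.sense()["wrist_torque"].round(2))
E
```

```text
down hit=False t32.5 [ 0.6524 -0.2278 -0.0284] F [ 0.3 -0.9 -0.6] w 0.0579 g 0
gripped t32.8 [ 0.6529 -0.2279 -0.0277] F [1.  0.7 3.9] w 0.0409 g 62
lifted t34.2 [ 0.6508 -0.2271  0.1583] F [-0.2  0.1 -1.9] w 0.0406 g 62
above t35.8 [0.5816 0.01   0.1059] F [ 0.5 -0.  -1.1] w 0.0407 g 62
placed hit=True want 0.0250 t37.2 [0.5811 0.0106 0.0263] F [-0.8 -0.2  4. ] w 0.0403 g 62
[-0.05  0.1   0.01]
```

```bash
python3 - <<'E'
from h import *
release(.058,.16)
z=.013-TIP
pick([.4496,-.1081],np.radians(12.1),z,.058,safe=.16)
if manip.sense()["width"]>.03: place(z+.080,z+.135,.16); print(manip.sense()["wrist_torque"].round(2))
E
```

```text
open t37.5 [0.5795 0.0106 0.0246] F [-0.1 -0.8 -1.3] w 0.0579 g 0
down hit=False t40.7 [ 0.4502 -0.1083 -0.0236] F [-0.5  0.9 -0.3] w 0.0578 g 0
gripped t41.0 [ 0.4508 -0.1085 -0.023 ] F [1.4 0.4 5.3] w 0.0408 g 62
lifted t42.3 [ 0.4486 -0.1078  0.1587] F [ 0.7  0.1 -1.3] w 0.0406 g 61
above t43.6 [0.581  0.01   0.1111] F [-0.1  0.1 -0.6] w 0.0411 g 61
placed hit=True want 0.0560 t44.6 [0.5808 0.0106 0.057 ] F [-1.   0.5  4.5] w 0.0407 g 62
[ 0.05  0.1  -0.04]
```

```bash
python3 - <<'E'
from h import *
release(.066,.16)
z=.012-TIP
pick([.5754,-.156],HY,z,.066,force=40,safe=.18)
if manip.sense()["width"]>.03: place(z+.110,z+.137,.16); print(manip.sense()["wrist_torque"].round(2))
E
```

```text
open t45.0 [0.5792 0.0107 0.0554] F [ 0.8  0.2 -0.2] w 0.0660 g 0
down hit=False t47.9 [ 0.576  -0.1563 -0.0245] F [-0.7  0.9 -0.1] w 0.0660 g 0
gripped t48.2 [ 0.5765 -0.1564 -0.0239] F [-0.3  0.   4.1] w 0.0439 g 41
lifted t49.7 [ 0.5745 -0.1557  0.1786] F [-0.7  0.6 -1.4] w 0.0446 g 41
above t51.0 [0.5814 0.0098 0.1119] F [ 0.2  0.  -1.1] w 0.0443 g 41
placed hit=True want 0.0850 t51.5 [0.5816 0.0107 0.0856] F [ 0.5 -0.3  4.3] w 0.0442 g 42
[ 0.   -0.08 -0.05]
```

```bash
python3 - <<'E'
from h import *
import pickle
release(.075,.2)
manip.move_pose([.4475,.019,.2],down(0)); manip.dwell(.2); s=st(); b=manip.camera("wrist"); a=manip.camera("side")
pickle.dump(s,open("Sb.pkl","wb")); cv2.imwrite("pics/w_b.png",b)
P=lambda p:w2pix("wrist",p,s)[0]
th=np.linspace(0,2*np.pi,60)
c=np.c_[.4475+.032*np.cos(th),.019+.032*np.sin(th),0*th+.108]
cv2.polylines(b,[w2pix("wrist",c,s).astype(int)],True,(0,0,255),1)
cv2.imwrite("pics/c7.png",np.hstack([cv2.resize(b[80:360,180:460],(400,400)),cv2.resize(a[165:265,285:385],(400,400),interpolation=cv2.INTER_CUBIC)]))
E
```

```text
open t51.9 [0.5804 0.0106 0.0848] F [ 0.2 -0.3 -0.4] w 0.0751 g 0
 t53.6 [0.4485 0.0189 0.1999] F [-0.   0.9  0. ] w 0.0748 g 0
```

View pics/c7.png

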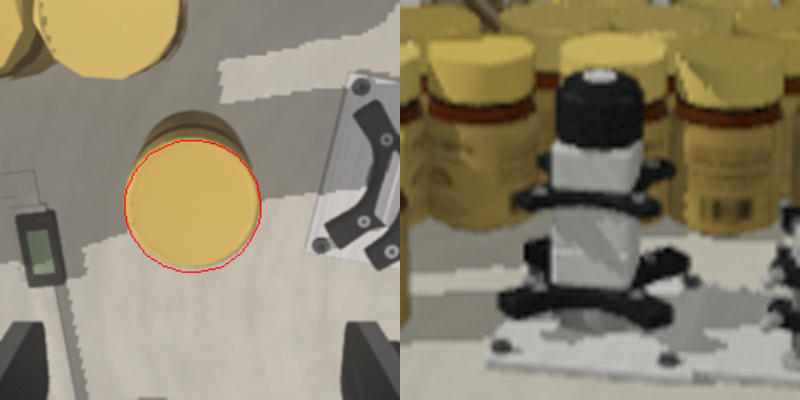

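Stack is complete and level. The bottle cap matches its predicted outline at (0.4475, 0.019), so I'll fetch the bottle now.

```bash
python3 - <<'E'
from h import *
b=[.4475,.019]; z=.043
p=HUB+.064*np.array([np.cos(HY),np.sin(HY)])
manip.move_gripper(.085)
manip.move_straight([*b,.09]); print(manip.move_straight([*b,z],max_speed=.08,threshold=8)); st()
manip.move_gripper(0,40); st("grip")
manip.move_straight([*b,.24]); s=st("lift")
if s["width"]>.05:
    yaws=[HY+np.pi/2,HY-np.pi/2]
    yaw=min((y for y in yaws if manip.inverse_kinematics([*b,.24],down(y)) is not None and manip.inverse_kinematics([*p,.06],down(y)) is not None),key=lambda y:abs(manip.inverse_kinematics([*p,.06],down(y))[5]))
    manip.move_pose([*b,.24],down(yaw)); manip.move_straight([*p,.24]); manip.dwell(.2); st("over pocket")
    manip.move_straight([*p,.075],max_speed=.1); st("low")
    print(manip.move_straight([*p,z+.005],max_speed=.03,threshold=6)); st("set")
E
```

```text
False
 t55.6 [0.4478 0.019  0.0432] F [ 0.9 -0.2  1.1] w 0.0849 g 0
grip t56.0 [0.4486 0.019  0.0442] F [-1.  -0.4  5.1] w 0.0622 g 44
lift t57.4 [0.4467 0.019  0.2388] F [-0.6 -0.2 -1.3] w 0.0625 g 44
over pocket t60.4 [ 6.439e-01 -4.000e-04  2.403e-01] F [-0.3  0.3 -1.8] w 0.0621 g 44
low t62.2 [ 6.45e-01 -5.00e-04  7.59e-02] F [-1.  -0.6 -1.2] w 0.0624 g 44
True
set t62.9 [ 6.44e-01 -5.00e-04  5.23e-02] F [ 1.  -0.1  4.7] w 0.0626 g 44
```

```bash
python3 - <<'E'
from h import *
release(.085,.24); manip.dwell(.5); s=st(); im=manip.camera("wrist")
hsv=cv2.cvtColor(im,cv2.COLOR_BGR2HSV); m=cv2.inRange(hsv,(15,70,120),(32,255,255))
p=HUB+.064*np.array([np.cos(HY),np.sin(HY)]); th=np.linspace(0,2*np.pi,60)
best=[]
for dx in np.arange(-.016,.017,.002):
  for dy in np.arange(-.016,.017,.002):
    c=w2pix("wrist",np.c_[p[0]+dx+.031*np.cos(th),p[1]+dy+.031*np.sin(th),0*th+.116],s)
    k=np.zeros_like(m);cv2.fillPoly(k,[c.round().astype(np.int32)],255)
    best.append((m[k>0].mean()/255,dx,dy))
b=np.array(best);g=b[b[:,0]>b[:,0].max()-.01];print(b[:,0].max(),g[:,1:].mean(0).round(4),len(g))
sq=w2pix("wrist",[[*HUB,.144]],s)[0];print("knob top px",sq,im[int(sq[1]),int(sq[0])])
E
```

```text
open t63.2 [ 6.425e-01 -5.000e-04  5.070e-02] F [-0.3 -0.2 -0.5] w 0.0849 g 0
 t65.1 [ 6.425e-01 -5.000e-04  2.399e-01] F [ 0.7 -0.3  0.3] w 0.0849 g 0
0.9913284132841328 [-0.004 -0.001] 2
knob top px [317.33345184 132.55999539] [187 188 192]
```

```bash
python3 -c "
from h import *
print(manip.close_job())"
```

```text
the job is handed in; nothing more can be done
None
```

I built the star wheel: larger star, spacer, smaller star and lock knob are all fully home. The sample bottle stands in the rail-side pocket about 4 mm from its mark, I never went near the hex key, and I handed the job in at about 65 s of the 118 s allowed; no verdict came back.

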